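# Slip test of two tool handles

### The job

Test the anti-slip finish of the two teal handles: raise the tester's plate fully by its red bar and let go of it, it stays up. Put the handle that slides down the plate flat in the red reject tray, and leave the handle that sticks where it lies on the raised plate.

Things in the scene. Friction and masses are not known exactly. Their poses are not given: they have to be found in the camera images.
- plate (a joint): Angle of the slip tester's aluminium plate (270 x 200 mm): 0 level, as at the start; 0.42 fully raised (24 degrees). Hinged at its right-hand edge as the robot sees it; the left end rises. The stiff hinge stays where it is let go; raising takes about 9 N at the bar. A handle that slides goes about 50 mm down, from about half height on, to the 15 mm high blue end stop at the hinge.
- lift_bar (a point): Middle of the red round lift bar, 12 mm thick, 160 mm long, on two posts at the plate's left end, turning with the plate; it can roll between fingers pinching it across x. x: up the slope, away from the hinge; y: along the bar; z: out of the plate. Hinge line: 250 mm along -x and 72 mm along -z from here, plate's upper face: 62 mm along -z. 98 mm above the bench at the start, 194 mm raised.
- handle_1_center (a point): One of two teal tool handles that look alike, 170 x 31 x 21 mm (26 mm across the flat sides), 30 to 65 g. One has a good anti-slip finish and sticks, the other slides; which cannot be seen. Starts flat on the plate, length along the slope, about 105 mm from the bar line, in the near or the far lane 45 mm off the middle. This point: its centre, half-way up; x along its length, z out of its back.
- handle_2_center (a point): One of two teal tool handles that look alike, 170 x 31 x 21 mm (26 mm across the flat sides), 30 to 65 g. One has a good anti-slip finish and sticks, the other slides; which cannot be seen. Starts flat on the plate, length along the slope, about 105 mm from the bar line, in the near or the far lane 45 mm off the middle. This point: its centre, half-way up; x along its length, z out of its back.
- reject_tray: red open tray, fixed to the bench, 260 mm (its x, roughly away from the robot) by 170 mm (its y), 35 mm high, walls and floor 4 mm thick; to the left of the tester. Origin at the middle of its underside, z up.

How it is judged:
By the outcome, as a careful person would: the job done as asked, in the order asked, and still so for the second after the job is handed in, with the robot touching nothing.
It also fails if it takes over 53 s, if anything falls off the work surface, if the arm or the gripper's body presses on something with over 40 N, if the wrist force passes 120 N, or if a joint passes its speed limit or range.

### The arm

A 6-joint arm with a two-finger parallel gripper is mounted at the origin on a cart in front of the work surface, level with it; the furniture and walls round the work are solid. World frame = base frame: x ahead of the robot, y to its left, z up, the work surface at z = 0. Lengths are in m, angles in rad, forces in N, time in s.
With the tool pointing down it reaches from about 0.35 to 0.85 m from the base axis. Payload 8.1 kg.
Tool frame: the origin (TCP) lies on the centre line of the jaws, within the pads' length; the fingertips stand robot.tip_reach ahead of it and the grasp point (between the pads) lies 5 mm behind it (robot.tip_reach is the distance from the TCP to the fingertips, in m); z points along the fingers, y is the direction in which the jaws open and shut (so a half turn about z gives the same grasp; the last joint's range is limited). The gripper opens to 93 mm and grips with 3 to 60 N. Pads are 15 mm wide; open, the fingers measure 128 mm over their backs; the gripper's body (75 mm by 188 mm) begins 65 mm behind the grasp point.
Start: joints at [1.055, 0.13, 1.488, -0, 1.523, -0.085], TCP at [0.251, 0.545, 0.233] pointing down, gripper open.
Joint ranges: [-2.96, 2.96], [-0.89, 2.26], [0.02, 2.5], [-1.34, 4.48], [0, 2.73], [-2.66, 2.66]. Speed limits (rad/s): [2.39, 2.39, 2.79, 3.14, 3.14, 3.14].

### API

Orientations are given as a rotation vector (axis times angle).
In Python, from plant import sensors, read_camera, robot gives the robot as it stands.
- The arm moves only by the tool play_rows, never from a script. Its argument "series" is a list that holds one entry, the list of rows, each a list of 5 numbers: the closure, from -1 (fully open) to 1 (shut), then the shift along the world's x, y, z in m, then the turn about the world's z in rad. A call has 1 to 8 rows; each row is the pose to reach, as a shift and turn from the pose commanded when the call began; what a row does not reach only later rows make up. A row lasts 1/10 s, in which the tool goes at most 50 mm and 8.59 degrees, less where a joint would pass 70% of its speed; a pose out of reach is approached as far as the arm can. A call with a gripper value outside its range is refused whole. The fingers move at their own pace and stop on an object; "force" is the grip in N (left out, the last holds). Time passes only in rows, so rows that repeat a pose let the fingers close. It gives the time, the measured TCP pose, the force and the opening at its end, in the units of the state.
- sensors.read_state(): the state, without advancing time (a new reading comes with each control period).
- read_camera(name): name is "scene" or "top"; returns a dict with "color" (384x512x3 uint8, red, green, blue), "range_z" (384x512 float32, m along the optical axis (not along the pixel's ray), 0 where there is no reading), "intrinsics" (3x3 intrinsics, pixels), "D" ([k1, k2, p1, p2, k3] as OpenCV has them; the pictures are not rectified), "rvec" (rotation vector, rad) and "tvec" (3), from world to camera coordinates, as OpenCV has them. Camera axes: x right, y down, z forward; pixel columns grow to the right and rows downward; lengths in m; the calibration is good to about 2 mm. A picture is of the moment at which its call begins.
- robot.close_job(): hands the job in, once; it reports no verdict.
The state is a dict: "t": time; "q": joint angles; "dq": joint speeds; "joint_torque": joint torques, N m; "tool_pos": TCP position; "orientation": TCP orientation; "force": force on the tool from outside, world axes, zero at the start; "wrist_torque": the same for the moment, N m; "opening": finger opening in m.
Only numpy, scipy, OpenCV 4.12 (cv2) and the standard library are available. Lean on these libraries where they do the work, as an engineer would, in place of code of your own. Each camera call takes 0.05 s, during which the arm holds its last target.

## Working session

There is one attempt and no reset: what is moved stays moved. The work goes in short steps, Python scripts to look and compute and a tool call to move; the robot and the scene stay as the last step left them, time stands still between calls to the robot, and variables do not carry over. Pictures are saved under pics/ and viewed, and the job is handed in when it is done.

Besides the shell and the picture viewer there is one more tool, called as name(argument=value, ...), one argument or row to a line, values as JSON. play_rows: Moves the arm, as the interface text tells. Its arguments: {"type":"object","properties":{"series":{"type":"array","items":{"type":"array","items":{"type":"array","items":{"type":"number"}}}},"force":{"type":"number"}},"required":["series"]}

```bash
mkdir -p pics; ls; python3 - <<'E'
from plant import sensors, read_camera, robot
import cv2,numpy as np
s=sensors.read_state();print(s, robot.tip_reach)
for n in("scene","top"):
    c=read_camera(n);cv2.imwrite(f"pics/{n}0.png",c["color"][:,:,::-1]);np.savez(f"pics/{n}0.npz",**c)
    print(c["intrinsics"],c["D"],c["rvec"],c["tvec"])
E
```

```text
pics
{'t': 0.0, 'q': array([ 1.05461793e+00,  1.31159591e-01,  1.48927274e+00, -1.44912920e-05,
        1.52302726e+00, -8.53977777e-02]), 'dq': array([ 0.00115587, -0.00089509, -0.00096288, -0.00059349,  0.00092021,
       -0.00043857]), 'joint_torque': array([-1.81417519e-03, -5.59813786e+01, -4.91774404e+01,  7.65848416e-02,
        3.53486929e-02, -1.81311766e-04]), 'tool_pos': array([0.25025698, 0.54470811, 0.23159198]), 'orientation': array([-6.71332011e-01, -3.06847220e+00,  2.80717028e-03]), 'force': array([-0.20186255, -0.10640405, -0.21505042]), 'wrist_torque': array([-0.02764563, -0.01636005,  0.00903989]), 'opening': 0.09322563053464551} 0.014
[[356.37975208   0.         246.50180976]
 [  0.         356.37975208 187.92610641]
 [  0.           0.           1.        ]] [-0.07925349  0.          0.          0.          0.        ] [ 2.23257379 -0.6398522   0.27340726] [-0.37246411  0.33849551  0.63381034]
[[374.43738521   0.         251.18081125]
 [  0.         374.43738521 187.34078458]
 [  0.           0.           1.        ]] [-0.10180035  0.          0.          0.          0.        ] [ 2.10154573 -2.14488807  0.16678841] [0.18911782 0.51220457 0.82723851]
```

View pics/scene0.png

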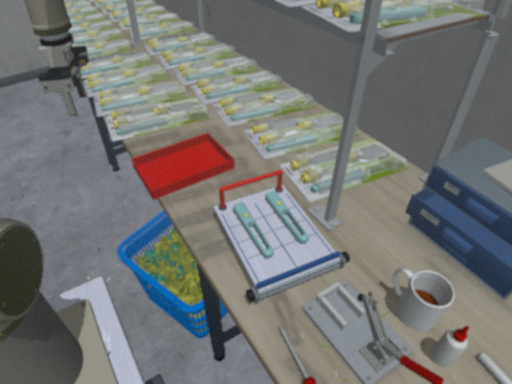

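View pics/top0.png

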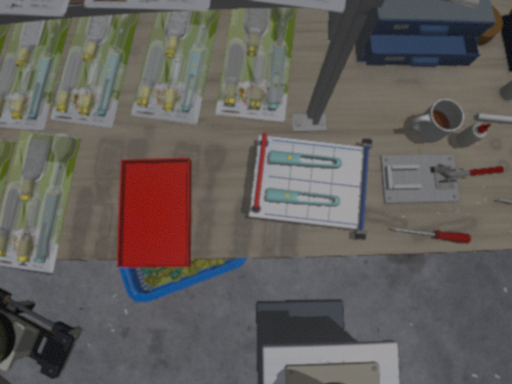

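The scene view shows the tester mid-frame with its red bar at about (250,183) and the tray at (185,163). In the top view the bar runs from (264,137) to (257,208), the handles are at (304,160) and (301,198), the tray centre is at (155,212), and a shelf post stands at (318,115).

```bash
cat > h.py <<'E'
import cv2,numpy as np
def cloud(c):
    K,D=np.array(c["intrinsics"]),np.array(c["D"]).ravel();z=np.array(c["range_z"]);h,w=z.shape
    v,u=np.mgrid[:h,:w];n=cv2.undistortPoints(np.stack([u,v],-1).reshape(-1,1,2).astype(np.float64),K,D).reshape(h,w,2)
    P=np.dstack([n[...,0]*z,n[...,1]*z,z]);R=cv2.Rodrigues(np.array(c["rvec"]))[0]
    W=(P-np.array(c["tvec"]).ravel())@R
    W[z==0]=np.nan
    return W
def masks(c):
    hsv=cv2.cvtColor(np.array(c["color"]),cv2.COLOR_RGB2HSV);H,S,V=cv2.split(hsv)
    return dict(red=((H<8)|(H>172))&(S>150)&(V>60), teal=(H>75)&(H<97)&(S>60))
def project(c,p):
    return cv2.projectPoints(np.array(p,float).reshape(-1,1,3),np.array(c["rvec"]),np.array(c["tvec"]),np.array(c["intrinsics"]),np.array(c["D"]))[0].reshape(-1,2)
E
python3 - <<'E'
from h import *
np.set_printoptions(precision=4,suppress=True)
for n,boxes in(("top",{"bar":("red",250,130,272,215),"h1":("teal",262,148,345,172),"h2":("teal",262,185,345,210),"tray":("red",110,150,200,275)}),
  ("scene",{"bar":("red",215,170,290,210),"hnear":("teal",230,198,275,258),"hfar":("teal",262,188,312,245),"tray":("red",128,130,240,200)})):
    c=np.load(f"pics/{n}0.npz");W=cloud(c);m=masks(c)
    for k,(col,a,b,d,e) in boxes.items():
        q=np.zeros_like(m[col]);q[b:e,a:d]=1;P=W[m[col]&q];P=P[~np.isnan(P[:,0])]
        zt=np.percentile(P[:,2],95)
        if k=="bar":P=P[P[:,2]>.07]
        r=cv2.minAreaRect((P[:,:2]*1000).astype(np.float32))
        print(n,k,len(P),"mean",P.mean(0),"min",P.min(0),"max",P.max(0),"z5,95",np.percentile(P[:,2],[5,50,95]),r)
c=np.load("pics/top0.npz");W=cloud(c)
for u,v in((345,150),(340,215),(300,180),(362,145),(360,215),(366,142),(360,234),(318,122),(310,120),(325,80),(340,40),(360,10),(155,20),(155,212)):print(u,v,W[v,u])
E
```

```text
top bar 185 mean [0.5475 0.1573 0.1031] min [0.4646 0.1446 0.0993] max [0.627  0.1703 0.1072] z5,95 [0.1007 0.1031 0.1054] ((545.7398681640625, 156.77462768554688), (7.453223705291748, 163.77554321289062), 82.2249984741211)
top h1 224 mean [0.5817 0.0934 0.056 ] min [ 0.5633 -0.0299  0.0513] max [0.5978 0.1333 0.0602] z5,95 [0.0534 0.056  0.0585] ((577.6416625976562, 51.14847183227539), (163.39378356933594, 22.96263885498047), 83.55260467529297)
top h2 229 mean [0.4925 0.1029 0.056 ] min [ 0.4719 -0.0205  0.0519] max [0.5074 0.1426 0.0608] z5,95 [0.0531 0.0561 0.0585] ((486.5076599121094, 60.907100677490234), (163.5399627685547, 23.3094482421875), 81.72234344482422)
top tray 7625 mean [0.4656 0.4174 0.0075] min [ 0.3373  0.3268 -0.0017] max [0.5942 0.4973 0.0405] z5,95 [0.0016 0.0045 0.0334] ((465.9922180175781, 412.15380859375), (170.45458984375, 256.6632385253906), 89.77062225341797)
scene bar 241 mean [0.5419 0.1535 0.0991] min [0.4653 0.1396 0.0701] max [0.6288 0.1655 0.1058] z5,95 [0.0814 0.1013 0.1044] ((547.2675170898438, 153.32981872558594), (7.871211051940918, 164.9879302978
[... 471 characters left out ...]
1.57170867919922)
scene tray 3751 mean [0.4675 0.4085 0.0128] min [ 0.3372  0.1547 -0.002 ] max [0.5961 0.4982 0.1058] z5,95 [0.0008 0.005  0.0341] ((467.58282470703125, 326.246826171875), (258.3573913574219, 343.9261474609375), 0.48110607266426086)
345 150 [ 0.6037 -0.0487  0.0372]
340 215 [ 0.4477 -0.0275  0.0355]
300 180 [0.5332 0.0627 0.0342]
362 145 [ 0.6176 -0.0932  0.0298]
360 215 [ 0.4461 -0.0736  0.0394]
366 142 [ 0.6234 -0.1019  0.0355]
360 234 [ 0.4022 -0.0716  0.0364]
318 122 [0.6817 0.0098 0.0204]
310 120 [0.6931 0.027  0.0045]
325 80 [0.6984 0.0257 0.2188]
340 40 [0.6979 0.0263 0.3642]
360 10 [0.6819 0.0212 0.4648]
155 20 [ 0.9998  0.4365 -0.0001]
155 212 [0.4671 0.4155 0.0052]
```

play_rows(
  series=[
    [[-1, 0.02, -0.025, 0, 0.04], [-1, 0.045, -0.06, 0, 0.08], [-1, 0.075, -0.1, 0, 0.13], [-1, 0.105, -0.14, 0, 0.18], [-1, 0.135, -0.18, 0, 0.23], [-1, 0.165, -0.22, 0, 0.29], [-1, 0.195, -0.26, 0, 0.29], [-1, 0.22, -0.295, 0, 0.29]],
  ],
  force=30,
)

```text
t: 0.9
tool_pos: [0.4715, 0.2479, 0.2323]
orientation: [-0.222, -3.134, 0.001]
force: [0.5, 0.4, -0.6]
opening: 0.093
```

play_rows(
  series=[
    [[-1, 0.03, -0.035, 0, 0], [-1, 0.055, -0.07, 0, 0], [-1, 0.07, -0.09, 0, 0], [-1, 0.075, -0.095, 0, 0], [-1, 0.075, -0.095, 0, 0], [-1, 0.075, -0.095, 0, 0]],
  ],
)

```text
t: 1.5
tool_pos: [0.5449, 0.1561, 0.2323]
orientation: [-0.22, -3.133, -0.0]
force: [0.4, -0.6, 0.4]
opening: 0.0927
```

```bash
cat > st.py <<'E'
from plant import sensors
import numpy as np
from scipy.spatial.transform import Rotation as R
np.set_printoptions(precision=4,suppress=True)
s=sensors.read_state();r=R.from_rotvec(s['orientation']).as_matrix()
print(s['t'],s['tool_pos'],'yaxis',r[:,1],'ang',np.degrees(np.arctan2(r[1,1],r[0,1])),'z',r[:,2],'F',s['force'],s['opening'],s['q'])
E
python3 st.py; python3 - <<'E'
from h import *
# PCA of bar dir & handles
np.set_printoptions(precision=4,suppress=True)
for n,bs in(("top",(("red",250,130,272,215),("teal",262,148,345,172),("teal",262,185,345,210))),):
    c=np.load(f"pics/{n}0.npz");W=cloud(c);m=masks(c)
    for col,a,b,d,e in bs:
        q=np.zeros_like(m[col]);q[b:e,a:d]=1;P=W[m[col]&q];P=P[P[:,2]>.05]
        l=cv2.fitLine((P[:,:2]*1000).astype(np.float32),cv2.DIST_HUBER,0,.01,.01).ravel();print(l,np.degrees(np.arctan2(l[1],l[0])))
E
```

```text
1.5 [0.5449 0.1561 0.2323] yaxis [0.1398 0.9902 0.0002] ang 81.96441862894578 z [-0.0009  0.0003 -1.    ] F [ 0.3667 -0.6347  0.3645] 0.09272444267195121 [ 0.1882  0.0418  1.5825  0.0005  1.5181 -1.2424]
[  0.99    -0.1411 545.8725 157.5644] -8.111671
[  0.1176   0.9931 581.116   90.1317] 83.24824
[  0.1105   0.9939 491.7806 100.8566] 83.65409
```

play_rows(
  series=[
    [[-1, 0, 0, -0.035, 0], [-1, 0, 0, -0.075, 0], [-1, 0, 0, -0.11, 0], [-1, 0.001, 0, -0.13, 0], [-1, 0.001, 0, -0.14, 0], [0, 0.001, 0, -0.14, 0], [1, 0.001, 0, -0.14, 0], [1, 0.001, 0, -0.14, 0]],
  ],
  force=35,
)

```text
t: 2.3
tool_pos: [0.5477, 0.1558, 0.0946]
orientation: [0.22, 3.131, 0.001]
force: [0.1, 0.0, -0.1]
opening: 0.074
```

play_rows(
  series=[
    [[1, 0, 0, 0, 0], [1, 0, 0, 0, 0], [1, 0, 0, 0, 0], [1, 0, 0, 0, 0]],
  ],
)

```text
t: 2.7
tool_pos: [0.5467, 0.1552, 0.0928]
orientation: [0.221, 3.134, 0.0]
force: [0.0, -0.2, -0.3]
opening: 0.0417
```

```bash
python3 st.py; python3 - <<'E'
import numpy as np
u=np.array([.14,.99])
for th in np.linspace(0,.42,25)[1:].tolist()+[.43]:
    du=250*np.cos(th)-72*np.sin(th)-250; dz=250*np.sin(th)+72*np.cos(th)-72
    print("%.3f  x %.1f y %.1f z %.1f"%(th,du*u[0],du*u[1],dz))
E
```

```text
2.7 [0.5467 0.1552 0.0928] yaxis [0.1405 0.9901 0.0001] ang 81.92421855501902 z [ 0.0003  0.0001 -1.    ] F [ 0.0141 -0.2281 -0.3405] 0.04168989821773011 [ 0.1863  0.1554  1.7233  0.      1.2625 -1.2435]
0.017  x -0.2 y -1.3 z 4.4
0.035  x -0.4 y -2.6 z 8.7
0.052  x -0.6 y -4.1 z 13.0
0.070  x -0.8 y -5.6 z 17.3
0.087  x -1.0 y -7.2 z 21.6
0.105  x -1.2 y -8.8 z 25.8
0.122  x -1.5 y -10.6 z 30.0
0.140  x -1.7 y -12.4 z 34.2
0.157  x -2.0 y -14.2 z 38.3
0.175  x -2.3 y -16.2 z 42.4
0.192  x -2.6 y -18.2 z 46.5
0.210  x -2.9 y -20.3 z 50.5
0.227  x -3.2 y -22.5 z 54.5
0.245  x -3.5 y -24.7 z 58.5
0.262  x -3.8 y -27.0 z 62.4
0.280  x -4.1 y -29.3 z 66.3
0.297  x -4.5 y -31.8 z 70.1
0.315  x -4.8 y -34.3 z 73.9
0.332  x -5.2 y -36.8 z 77.7
0.350  x -5.6 y -39.4 z 81.4
0.367  x -6.0 y -42.1 z 85.0
0.385  x -6.3 y -44.9 z 88.6
0.402  x -6.7 y -47.7 z 92.2
0.420  x -7.2 y -50.6 z 95.7
0.430  x -7.4 y -52.2 z 97.7
```

play_rows(
  series=[
    [[1, 0, 0, 0, 0], [1, 0, 0, 0, 0], [1, 0, 0, 0, 0], [1, 0, 0, 0, 0], [1, 0, 0, 0, 0], [1, 0, 0, 0, 0]],
  ],
)

```text
t: 3.3
tool_pos: [0.5468, 0.1571, 0.0927]
orientation: [0.22, 3.133, 0.005]
force: [0.9, 8.7, -2.1]
opening: 0.0106
```

play_rows(
  series=[
    [[1, 0, 0.002, 0.002, 0], [1, 0, 0.001, 0.006, 0], [1, 0, -0.001, 0.011, 0], [1, 0, -0.002, 0.015, 0], [1, -0.001, -0.004, 0.019, 0], [1, -0.001, -0.005, 0.0235, 0], [1, -0.001, -0.007, 0.028, 0], [1, -0.001, -0.0085, 0.032, 0]],
  ],
)

```text
t: 4.1
tool_pos: [0.5451, 0.1462, 0.1243]
orientation: [-0.221, -3.133, 0.001]
force: [2.9, -1.6, -10.7]
opening: 0.0112
```

play_rows(
  series=[
    [[1, 0, -0.002, 0.004, 0], [1, 0, -0.004, 0.0085, 0], [1, -0.001, -0.006, 0.0125, 0], [1, -0.001, -0.008, 0.0165, 0], [1, -0.001, -0.01, 0.0205, 0], [1, -0.002, -0.0125, 0.0245, 0], [1, -0.002, -0.0145, 0.0285, 0], [1, -0.002, -0.017, 0.0325, 0]],
  ],
)

```text
t: 4.9
tool_pos: [0.543, 0.1297, 0.1572]
orientation: [-0.221, -3.133, -0.0]
force: [-1.8, 1.5, -9.0]
opening: 0.011
```

play_rows(
  series=[
    [[1, 0, -0.002, 0.004, 0], [1, -0.001, -0.0045, 0.0075, 0], [1, -0.001, -0.007, 0.011, 0], [1, -0.001, -0.01, 0.015, 0], [1, -0.002, -0.0125, 0.0185, 0], [1, -0.002, -0.0155, 0.0225, 0], [1, -0.002, -0.018, 0.026, 0], [1, -0.003, -0.021, 0.0295, 0]],
  ],
)

```text
t: 5.7
tool_pos: [0.5402, 0.1093, 0.187]
orientation: [-0.22, -3.133, -0.002]
force: [-3.3, 5.8, -6.4]
opening: 0.011
```

```bash
python3 st.py; python3 - <<'E'
from plant import read_camera
import cv2,numpy as np
c=read_camera("scene");cv2.imwrite("pics/s1.png",c["color"][:,:,::-1]);np.savez("pics/s1.npz",**c)
E
```

```text
5.7 [0.5402 0.1093 0.187 ] yaxis [0.1397 0.9902 0.0013] ang 81.96718526406178 z [-0.0006  0.0014 -1.    ] F [-3.2533  5.7597 -6.4027] 0.01101166008395857 [ 0.1058  0.0246  1.6833  0.0014  1.4343 -1.325 ]
```

View pics/s1.png

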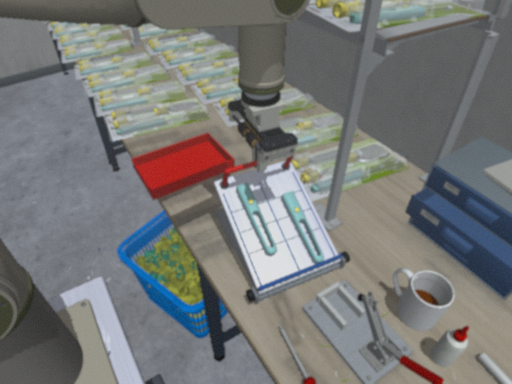

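The plate is nearly at full height. The far handle (303,228) has slid towards the end stop, and the near one (256,220) has not moved. I'll finish the last millimetres.

play_rows(
  series=[
    [[1, 0, -0.002, 0.002, 0], [1, 0, -0.003, 0.004, 0], [1, 0, -0.003, 0.005, 0], [1, 0, -0.003, 0.006, 0], [1, 0, -0.003, 0.006, 0]],
  ],
)

```text
t: 6.25
tool_pos: [0.5397, 0.1065, 0.1908]
orientation: [-0.22, -3.131, -0.002]
force: [1.7, 6.9, -20.8]
opening: 0.0112
```

play_rows(
  series=[
    [[1, 0, 0.001, -0.001, 0], [0, 0, 0.001, -0.001, 0], [0, 0, 0.001, -0.001, 0], [0, 0, 0.001, -0.001, 0], [0, 0, 0.001, -0.001, 0], [0, 0, 0.001, -0.001, 0], [0, 0, 0.001, -0.001, 0]],
  ],
)

```text
t: 6.95
tool_pos: [0.5408, 0.1066, 0.192]
orientation: [0.221, 3.133, 0.0]
force: [-0.1, -0.5, -0.3]
opening: 0.0463
```

play_rows(
  series=[
    [[0, 0, 0, 0.03, 0], [0, 0, 0, 0.07, 0], [0, -0.02, 0.02, 0.1, 0], [0, -0.04, 0.06, 0.1, 0], [0, -0.06, 0.1, 0.1, 0], [0, -0.06, 0.14, 0.1, 0], [0, -0.06, 0.16, 0.1, 0]],
  ],
)

```text
t: 7.65
tool_pos: [0.4797, 0.2695, 0.292]
orientation: [0.218, 3.133, 0.002]
force: [0.2, 1.1, 0.4]
opening: 0.0465
```

```bash
python3 st.py; python3 - <<'E'
from plant import read_camera
import cv2,numpy as np
for n in("scene","top"):
    c=read_camera(n);cv2.imwrite(f"pics/{n}2.png",c["color"][:,:,::-1]);np.savez(f"pics/{n}2.npz",**c)
E
```

```text
7.65 [0.4797 0.2695 0.292 ] yaxis [0.1382 0.9904 0.0012] ang 82.05413369160713 z [ 0.0006  0.0011 -1.    ] F [0.205  1.0582 0.405 ] 0.04654143756847731 [ 0.4182 -0.0231  1.5399  0.0007  1.6238 -1.0138]
```

View pics/scene2.png

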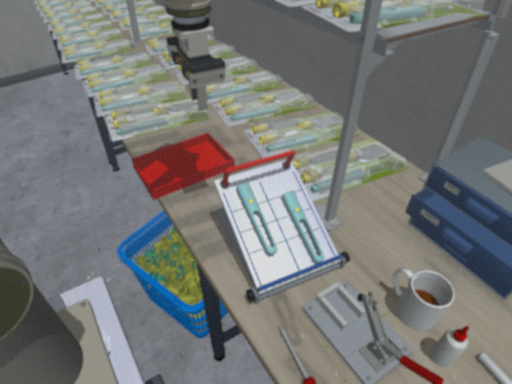

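View pics/top2.png

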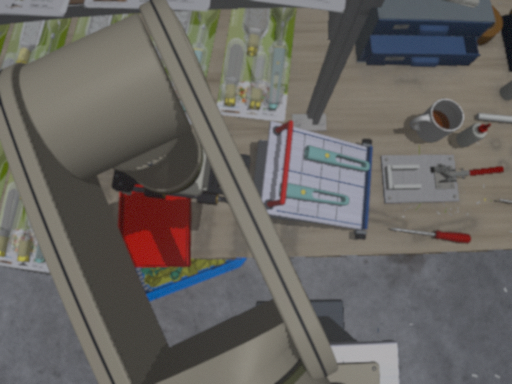

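The plate stays up with the gripper clear. The far handle, at (338,158) in the top view, has slid down; the near one at (318,194) has stayed. Next I'll measure the slid handle, the post and the shelf.

```bash
python3 - <<'E'
from h import *
np.set_printoptions(precision=4,suppress=True)
c=np.load("pics/top2.npz");W=cloud(c);m=masks(c)["teal"]
def rep(name,W,m,box):
    a,b,d,e=box;q=np.zeros_like(m);q[b:e,a:d]=1
    q=cv2.connectedComponentsWithStats((m&q).astype(np.uint8))
    i=1+np.argmax(q[2][1:,4]);P=W[q[1]==i];P=P[~np.isnan(P[:,0])]
    mu=P.mean(0);d=np.linalg.svd(P-mu)[2];t=(P-mu)@d[0]
    mid=mu+d[0]*(t.min()+t.max())/2
    print(name,len(P),"mid",mid,"dir",d[0],"nrm",d[2],"len",np.ptp(t),"ends",mu+d[0]*t.min(),mu+d[0]*t.max(),"yaw",np.degrees(np.arctan2(d[0][1],d[0][0])))
rep("far top",W,m,(300,140,375,176));rep("near top",W,m,(282,178,355,210))
cs=np.load("pics/scene2.npz");Ws=cloud(cs);ms=masks(cs)["teal"]
rep("far sc",Ws,ms,(282,185,328,265));rep("near sc",Ws,ms,(232,178,280,258))
# post
for w,n in((W,"top"),(Ws,"sc"),(cloud(np.load("pics/scene0.npz")),"sc0"),(cloud(np.load("pics/top0.npz")),"top0")):
    P=w.reshape(-1,3);P=P[~np.isnan(P[:,0])]
    for lo,hi in((.012,.03),(.08,.12),(.2,.25),(.3,.35),(.4,.45),(.45,.5),(.5,.6),(.6,.7)):
        s=P[(P[:,2]>lo)&(P[:,2]<hi)&(P[:,0]>.635)&(P[:,0]<.95)&(abs(P[:,1])<.3)]
        if len(s)>5:print(n,lo,len(s),np.percentile(s,[2,98],axis=0).ravel())
P=W[150:160,352:358].reshape(-1,3);print(P.mean(0))
E
```

```text
far top 241 mid [0.5715 0.0175 0.1095] dir [-0.1538 -0.8908 -0.4275] nrm [-0.1336 -0.4099  0.9023] len 0.08015990402754529 ends [0.5777 0.0532 0.1266] [ 0.5654 -0.0182  0.0923] yaw -99.79837081249104
near top 210 mid [0.4878 0.0729 0.1298] dir [-0.1279 -0.8952 -0.4269] nrm [-0.1072 -0.4154  0.9033] len 0.06476520412330454 ends [0.492  0.1019 0.1436] [0.4837 0.0439 0.1159] yaw -98.1327037292353
far sc 453 mid [ 0.5661 -0.0251  0.0891] dir [-0.1281 -0.8919 -0.4338] nrm [-0.1784 -0.4095  0.8947] len 0.16652242681810142 ends [0.5767 0.0492 0.1252] [ 0.5554 -0.0993  0.053 ] yaw -98.17533711316476
near sc 432 mid [0.4837 0.0342 0.1105] dir [-0.1145 -0.8966 -0.4278] nrm [ 0.174   0.4058 -0.8972] len 0.1674518132884557 ends [0.4932 0.1093 0.1464] [ 0.4741 -0.0408  0.0747] yaw -97.27998936229042
top 0.012 2535 [ 0.6485 -0.245   0.0133  0.9407  0.2945  0.0298]
top 0.08 1324 [ 0.6412 -0.2942  0.0809  0.8945  0.0345  0.119 ]
top 0.2 452 [ 0.6809 -0.2971  0.2     0.8988  0.035   0.2473]
top 0.3 367 [0.6807 0.0088 0.3011 0.7142 0.0359 0.3492]
top 0.4 1101 [ 0.681  -0.0136  0.402   0.7101  0.2241  
[... 620 characters left out ...]
c0 0.2 1282 [ 0.6817 -0.2731  0.2     0.9471  0.0177  0.2451]
sc0 0.3 325 [0.6827 0.0063 0.301  0.7087 0.0213 0.3488]
sc0 0.4 1449 [ 0.6828 -0.0183  0.4018  0.9101  0.282   0.4495]
sc0 0.45 5131 [ 0.6833 -0.0182  0.4518  0.937   0.2463  0.4954]
sc0 0.5 269 [0.6816 0.0067 0.5006 0.7086 0.0215 0.5239]
top0 0.012 2515 [ 0.6611 -0.2456  0.0134  0.9407  0.2952  0.0298]
top0 0.08 1309 [ 0.642  -0.2953  0.081   0.8951  0.0344  0.1192]
top0 0.2 446 [ 0.6809 -0.2958  0.2     0.8986  0.035   0.2477]
top0 0.3 362 [0.6806 0.009  0.3008 0.7144 0.0357 0.349 ]
top0 0.4 1127 [ 0.6809 -0.013   0.4021  0.7101  0.2866  0.4495]
top0 0.45 1656 [0.6809 0.0096 0.4507 0.7087 0.2951 0.4808]
[ 0.5871 -0.0657  0.0567]
```

play_rows(
  series=[
    [[-0.35, 0.005, -0.015, 0, -0.14], [-0.35, 0.015, -0.04, 0, -0.28], [-0.35, 0.025, -0.07, 0, -0.42], [-0.35, 0.035, -0.1, 0, -0.56], [-0.35, 0.045, -0.13, 0, -0.7], [-0.35, 0.055, -0.16, 0, -0.84], [-0.35, 0.065, -0.19, 0, -0.98], [-0.35, 0.075, -0.22, 0, -1.12]],
  ],
)

```text
t: 8.55
tool_pos: [0.5556, 0.0443, 0.2917]
orientation: [1.86, 2.531, -0.001]
force: [0.8, 0.7, -0.5]
opening: 0.0625
```

play_rows(
  series=[
    [[-0.35, 0.005, -0.025, 0, -0.14], [-0.35, 0.01, -0.05, 0, -0.28], [-0.35, 0.013, -0.065, 0, -0.4], [-0.35, 0.013, -0.071, -0.02, -0.455], [-0.35, 0.013, -0.071, -0.06, -0.455], [-0.35, 0.013, -0.071, -0.09, -0.455], [-0.35, 0.013, -0.071, -0.1, -0.455]],
  ],
)

```text
t: 9.25
tool_pos: [0.566, -0.0252, 0.1875]
orientation: [-2.374, -2.05, 0.007]
force: [-0.5, -0.7, -0.2]
opening: 0.0627
```

```bash
python3 st.py; python3 - <<'E'
from plant import read_camera
import cv2,numpy as np
for n in("scene",):
    c=read_camera(n);cv2.imwrite(f"pics/{n}3.png",c["color"][:,:,::-1]);np.savez(f"pics/{n}3.npz",**c)
E
```

```text
9.25 [ 0.566  -0.0252  0.1875] yaxis [ 0.9893 -0.1456 -0.0062] ang -8.373423639338817 z [-0.0062  0.0004 -1.    ] F [-0.5052 -0.7349 -0.1795] 0.06272605327410936 [-0.1347  0.0715  1.6338 -0.0004  1.4425  0.0115]
```

View pics/scene3.png

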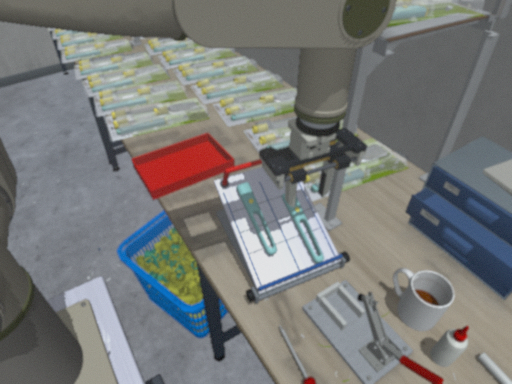

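The gripper straddles the far handle at (300,215), clear of the post at (332,205).

play_rows(
  series=[
    [[-0.35, 0, 0, -0.03, 0], [-0.35, 0, 0.001, -0.065, 0], [-0.35, 0.001, 0.002, -0.085, 0], [-0.35, 0.001, 0.002, -0.096, 0], [-0.35, 0.001, 0.002, -0.101, 0], [-0.35, 0.001, 0.002, -0.101, 0]],
  ],
  force=15,
)

```text
t: 9.9
tool_pos: [0.5702, -0.0226, 0.0916]
orientation: [2.376, 2.054, 0.001]
force: [-0.4, 0.1, 0.3]
opening: 0.0632
```

```bash
python3 st.py
```

```text
9.9 [ 0.5702 -0.0226  0.0916] yaxis [ 0.9895 -0.1446  0.0011] ang -8.312688263919195 z [ 0.0011 -0.0002 -1.    ] F [-0.4222  0.1187  0.2709] 0.06322141959391546 [-0.1293  0.1622  1.7182 -0.0001  1.2601  0.0158]
```

play_rows(
  series=[
    [[0.2, -0.002, 0, -0.002, 0], [1, -0.002, 0, -0.002, 0], [1, -0.002, 0, -0.002, 0], [1, -0.002, 0, -0.002, 0], [1, -0.002, 0, -0.002, 0], [1, -0.002, 0, -0.002, 0], [1, -0.002, 0, -0.002, 0], [1, -0.002, 0, -0.002, 0]],
  ],
  force=20,
)

```text
t: 10.7
tool_pos: [0.5677, -0.0224, 0.0889]
orientation: [2.376, 2.055, 0.0]
force: [-1.0, 0.6, 2.8]
opening: 0.0257
```

play_rows(
  series=[
    [[1, 0, 0, 0.005, 0], [1, 0, 0, 0.015, 0], [1, 0, 0, 0.035, 0], [1, 0, 0, 0.065, 0], [1, 0, 0, 0.1, 0], [1, 0, 0, 0.14, 0], [1, 0, 0, 0.175, 0], [1, 0, 0, 0.2, 0]],
  ],
)

```text
t: 11.5
tool_pos: [0.5681, -0.0223, 0.2927]
orientation: [2.374, 2.053, 0.004]
force: [0.6, -0.2, 0.2]
opening: 0.0258
```

```bash
python3 st.py; python3 - <<'E'
from plant import read_camera
import cv2,numpy as np
for n in("scene",):
    c=read_camera(n);cv2.imwrite(f"pics/{n}4.png",c["color"][:,:,::-1]);np.savez(f"pics/{n}4.npz",**c)
E
```

```text
11.5 [ 0.5681 -0.0223  0.2927] yaxis [ 0.9895 -0.1445  0.0039] ang -8.306226059794323 z [ 0.0038 -0.0005 -1.    ] F [ 0.577  -0.2394  0.2234] 0.02584968401268215 [-0.1295  0.0241  1.4914  0.      1.6223  0.0155]
```

View pics/scene4.png

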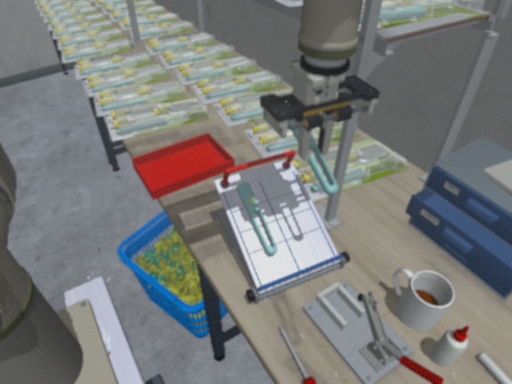

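play_rows(
  series=[
    [[1, -0.01, 0.015, 0, 0], [1, -0.02, 0.045, 0, 0.1], [1, -0.03, 0.08, 0, 0.22], [1, -0.04, 0.12, 0, 0.35], [1, -0.05, 0.16, 0, 0.49], [1, -0.06, 0.2, 0, 0.63], [1, -0.07, 0.24, 0, 0.77], [1, -0.08, 0.28, 0, 0.91]],
  ],
)

```text
t: 12.35
tool_pos: [0.4853, 0.2595, 0.2871]
orientation: [-1.222, -2.892, 0.002]
force: [1.1, -0.7, 0.1]
opening: 0.0258
```

play_rows(
  series=[
    [[1, -0.005, 0.04, 0, 0.14], [1, -0.01, 0.08, 0, 0.28], [1, -0.015, 0.11, -0.01, 0.42], [1, -0.02, 0.135, -0.03, 0.56], [1, -0.022, 0.15, -0.06, 0.68], [1, -0.022, 0.157, -0.09, 0.77], [1, -0.022, 0.157, -0.12, 0.805], [1, -0.022, 0.157, -0.14, 0.805]],
  ],
)

```text
t: 13.15
tool_pos: [0.4624, 0.4141, 0.1441]
orientation: [0.003, -3.137, 0.005]
force: [-0.7, -0.3, -0.9]
opening: 0.0257
```

```bash
python3 st.py; python3 - <<'E'
from plant import read_camera
import cv2,numpy as np
from h import *
for n in("scene",):
    c=read_camera(n);cv2.imwrite(f"pics/{n}5.png",c["color"][:,:,::-1]);np.savez(f"pics/{n}5.npz",**c)
E
```

```text
13.15 [0.4624 0.4141 0.1441] yaxis [-0.0017  1.     -0.0033] ang 90.09528882784294 z [-0.0048 -0.0033 -1.    ] F [-0.7074 -0.2976 -0.8723] 0.025651516017287993 [ 0.6476  0.2462  1.5211  0.0003  1.3801 -0.9249]
```

View pics/scene5.png

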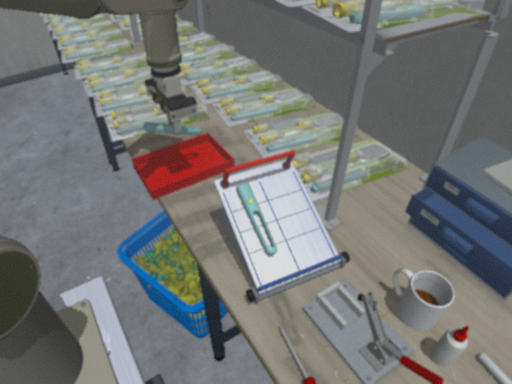

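play_rows(
  series=[
    [[1, 0, 0, -0.02, 0], [1, 0, 0, -0.045, 0], [1, 0, 0, -0.065, 0], [1, 0, 0, -0.08, 0], [1, 0, 0, -0.085, 0], [1, 0, 0, -0.085, 0]],
  ],
  force=8,
)

```text
t: 13.8
tool_pos: [0.4648, 0.4144, 0.063]
orientation: [-0.001, -3.14, 0.002]
force: [0.5, 0.0, -0.0]
opening: 0.0261
```

play_rows(
  series=[
    [[1, 0, 0, -0.004, 0], [1, 0, 0, -0.008, 0], [1, 0, 0, -0.012, 0], [1, 0, 0, -0.016, 0]],
  ],
  force=5,
)

```text
t: 14.2
tool_pos: [0.4658, 0.4149, 0.0478]
orientation: [0.001, 3.141, 0.001]
force: [0.6, 0.0, -1.2]
opening: 0.0264
```

```bash
python3 st.py; python3 - <<'E'
from plant import read_camera
import cv2,numpy as np
from h import *
for n in("scene",):
    c=read_camera(n);cv2.imwrite(f"pics/{n}6.png",cv2.resize(c["color"][80:208,90:260,::-1],None,fx=4,fy=4));np.savez(f"pics/{n}6.npz",**c)
W=cloud(c);m=masks(c)["teal"];q=W[...,2]<.15
P=W[m&(abs(W[...,0]-.46)<.12)&(abs(W[...,1]-.415)<.06)&q]
o=P[np.argsort(P[:,0])];print(len(o));print(o[::max(1,len(o)//15)])
E
```

```text
14.2 [0.4658 0.4149 0.0478] yaxis [0.0009 1.     0.0004] ang 89.95124142566621 z [ 0.0006  0.0004 -1.    ] F [ 0.5695  0.0297 -1.2318] 0.02635602282471884 [ 0.6455  0.3478  1.5855 -0.      1.2076 -0.9245]
162
[[ 0.37051594  0.40411146 -0.48279726]
 [ 0.3859254   0.39953315  0.06923006]
 [ 0.3902624   0.41333204 -0.46274726]
 [ 0.3965798   0.39784097  0.06588577]
 [ 0.40217823  0.39788768  0.06351995]
 [ 0.40722235  0.40195875  0.06588898]
 [ 0.41219544  0.39945371  0.06544921]
 [ 0.41710491  0.41118261  0.06660943]
 [ 0.42275476  0.41089403  0.06449878]
 [ 0.42905947  0.40465661  0.06232124]
 [ 0.44066899  0.40016214  0.04963344]
 [ 0.49102825  0.40323854  0.03427138]
 [ 0.50262827  0.40685022  0.03469938]
 [ 0.51087829  0.41900231  0.02745498]
 [ 0.51846276  0.39970359  0.02907768]
 [ 0.52608995  0.40353792  0.01974728]
 [ 0.53410009  0.40453967  0.02721901]]
```

View pics/scene6.png

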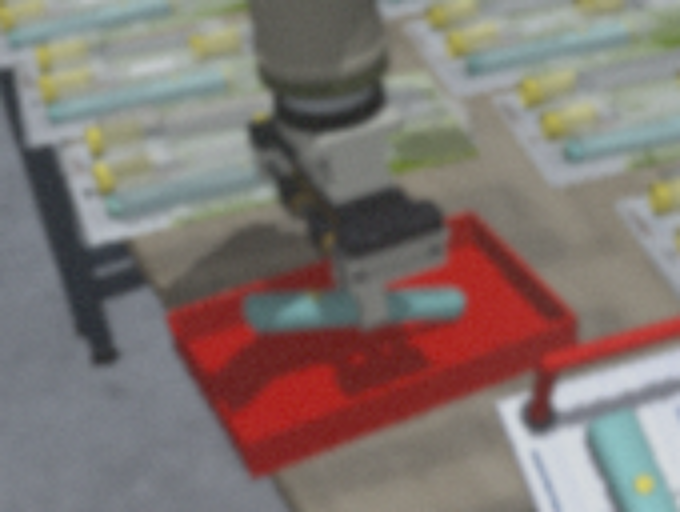

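The low end of the handle is on the tray floor and the handle is turning in the grip. Lowering further.

play_rows(
  series=[
    [[1, 0, 0, -0.003, 0], [1, 0, 0, -0.006, 0], [1, 0, 0, -0.009, 0], [1, 0, 0, -0.012, 0], [1, 0, 0, -0.015, 0], [1, 0, 0, -0.018, 0], [1, 0, 0, -0.02, 0], [1, 0, 0, -0.02, 0]],
  ],
  force=4,
)

```text
t: 15.05
tool_pos: [0.4653, 0.4145, 0.0271]
orientation: [-0.001, -3.141, 0.001]
force: [-0.5, 0.6, -1.6]
opening: 0.0258
```

play_rows(
  series=[
    [[0.2, 0, 0, 0, 0], [-0.1, 0, 0, 0, 0], [-0.3, 0, 0, 0, 0], [-0.3, 0, 0, 0, 0], [-0.3, 0, 0, 0, 0], [-0.3, 0, 0, 0, 0]],
  ],
)

```text
t: 15.65
tool_pos: [0.4656, 0.4147, 0.0277]
orientation: [0.001, 3.141, 0.0]
force: [0.8, -0.0, 0.3]
opening: 0.06
```

play_rows(
  series=[
    [[-0.3, 0, 0, 0.01, 0], [-0.3, 0, 0, 0.04, 0], [-0.3, 0, 0, 0.08, 0], [-0.3, 0, 0, 0.12, 0], [-0.3, -0.04, 0.03, 0.16, 0], [-0.3, -0.08, 0.06, 0.18, 0], [-0.3, -0.12, 0.09, 0.19, 0], [-0.3, -0.15, 0.12, 0.19, 0]],
  ],
)

```text
t: 16.45
tool_pos: [0.3222, 0.5295, 0.2208]
orientation: [0.003, 3.139, 0.006]
force: [0.6, 0.8, -0.0]
opening: 0.0605
```

```bash
python3 st.py; python3 - <<'E'
from plant import read_camera
import cv2,numpy as np
from h import *
np.set_printoptions(precision=4,suppress=True)
for n in("scene","top"):
    c=read_camera(n);cv2.imwrite(f"pics/{n}7.png",c["color"][:,:,::-1]);np.savez(f"pics/{n}7.npz",**c)
    W=cloud(c);m=masks(c)["teal"]
    P=W[m&(abs(W[...,0]-.466)<.125)&(abs(W[...,1]-.415)<.08)&(W[...,2]>0.006)]
    if len(P)>15:
        o=P[np.argsort(P[:,0])];print(n,len(o),np.ptp(P,axis=0));print(o[::len(o)//8])
    P=W[masks(c)["red"]&(abs(W[...,1]-.11)<.06)];P=P[P[:,2]>.15];print("bar",P.mean(0) if len(P) else 0,P[:,2].max() if len(P) else 0)
    P=W[m&(abs(W[...,0]-.484)<.03)&(abs(W[...,1]-.03)<.1)];print("near",P.min(0),P.max(0))
E
```

```text
16.45 [0.3222 0.5295 0.2208] yaxis [0.0018 1.     0.0039] ang 89.89940747424373 z [ 0.0029  0.0039 -1.    ] F [ 0.6475  0.7807 -0.0466] 0.06050263706607474 [ 0.9415  0.1841  1.4503 -0.      1.5022 -0.6275]
scene 251 [0.1613 0.0277 0.0167]
[[0.3801 0.4006 0.0201]
 [0.3944 0.4047 0.0221]
 [0.4092 0.3971 0.0171]
 [0.4311 0.4022 0.0228]
 [0.4507 0.4202 0.0175]
 [0.4715 0.4023 0.0129]
 [0.4925 0.4023 0.023 ]
 [0.5149 0.4008 0.0223]
 [0.5379 0.4059 0.0248]]
bar [0.5275 0.1044 0.1963] 0.20135327368790565
near [ 0.4689 -0.0424  0.0732] [0.5066 0.109  0.1483]
top 154 [0.1589 0.0222 0.008 ]
[[0.3818 0.4056 0.0263]
 [0.3865 0.4122 0.0287]
 [0.3913 0.4087 0.0245]
 [0.3961 0.4229 0.0256]
 [0.4031 0.4112 0.0251]
 [0.4101 0.4158 0.0263]
 [0.4243 0.4048 0.0232]
 [0.4387 0.4169 0.0243]
 [0.5405 0.4145 0.0247]]
bar [0.5376 0.1076 0.1989] 0.20281429990046312
near [ 0.4693 -0.0354  0.0782] [0.5029 0.1017 0.1445]
```

View pics/scene7.png

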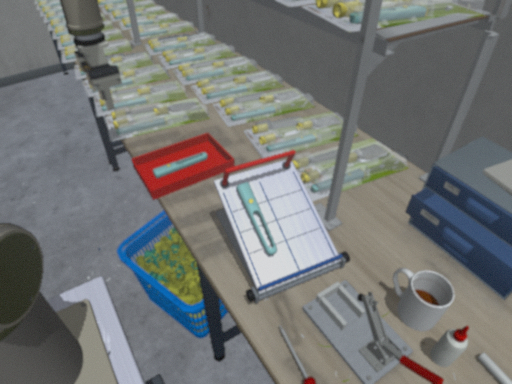

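The slid handle lies flat in the tray at (182,164), with its back at an even z ≈ 25 mm. The plate is still up, with the bar about 195 mm high. The near handle at (256,218) has not moved since the plate was raised. The gripper is clear, so I'm handing in.

```bash
python3 -c "
from plant import robot
print(robot.close_job())"; python3 st.py
```

```text
the job is handed in; nothing more can be done
None
the job is handed in; nothing more can be done
```

The job is done and handed in at about 16.5 s. I raised the plate to its stop by the red bar and let go. The far-lane handle slid down, so I put it flat in the red tray. The near-lane handle stuck and still lies on the raised plate.

**Last checks before handing in:**
- **Plate:** still fully up, with the bar centre about 195 mm high against the 194 mm given.
- **Rejected handle:** inside the tray with its back at an even height of about 25 mm end to end, so it is flat.
- **Sticking handle:** within camera noise of where it lay just after the plate was raised.
- **Gripper:** touching nothing. The highest wrist force in the readings was about 22 N, when the plate met its stop.

No check failed or disagreed. The two cameras differ by a few millimetres, which is ordinary noise. The state could not be read after the hand-in, so the final second itself was not checked.

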